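Put the carving knife away in the drawer

TASK

Someone left the red-handled carving knife on the freely spinning carving turntable. Lift it off, leaving the carved bird standing on the turntable, and lay the knife down flat (do not drop it) across the green-lined compartment of the open upper drawer of the little chest. Then gently slide that drawer fully shut, and leave the lower drawer and all the other things as they are.

Things in the scene. Friction and masses are not known exactly. Their poses are not given: they have to be found in the camera images.
- knife: carving knife lying flat, 150 mm long, about 80 g. Origin: mid-length on the underside; x runs along it towards the blade's point, z up. Red handle 100 mm long (x -75 to +25 mm), 24 mm wide (y), 18 mm high, so its middle is at x = -25 mm; grip it there across its width. Steel blade x +25 to +75 mm, 14 mm wide, 3 mm thick, 9 mm above the underside.
- turntable: round carving turntable fixed to the table by its foot; origin on its axis at the table's surface. Its flat grey disc is 280 mm across and its top is 40 mm above the table. The knife lies about 60 mm to one side of the axis, the bird about 55 mm to the other.
- disc (a joint): angle of the turntable's disc, rad, growing counter-clockwise from above. It spins freely with almost no resistance (about 0.003 N m), without limit, and may turn when touched.
- bird: small carved wooden bird on a dark wooden block 50 x 40 x 22 mm, 75 mm high in all and about 100 mm long, standing loose on the turntable; origin at centre of the block's underside, z up. It may ride round with the disc but must stay upright on it.
- chest: grey desktop chest with two wooden drawer fronts, one above the other, fixed to the table: 240 mm deep (x), 240 mm wide (y), 130 mm high; origin at centre of its underside; its -x side is the front where the drawers come out, roughly facing the robot. The upper drawer stands open, the lower one is shut.
- chest_drawer0 (a joint): opening of the upper drawer, m: 0 shut and flush, growing as it comes out along the chest's -x; starts at 0.13 to 0.16, stop at 0.165. It slides with about 1 N of friction plus 4 N per m/s and stays where it is left; it has no latch or spring.
- chest_drawer1 (a joint): opening of the lower drawer, m: 0 shut (leave it shut). It has the same kind of bar handle, 53 mm below the upper one.
- tray (a point): centre of the floor (75 mm above the table) of the upper drawer's green-lined front compartment; moves with the drawer, axes as the chest's. It is 119 mm front to back (x), 198 mm wide (y), 33 mm deep; all of it is clear of the chest's top at opening 0.125 or more. The drawer's front rises 42 mm, the chest's top 55 mm over this floor. The knife fits side to side, point either way.
- chest_drawer0_handle (a point): middle of the upper drawer's steel bar handle: a round bar 11 mm thick and 120 mm long along the chest's y, 35 mm out from the drawer's front face, on two stems, 96 mm above the table; moves with the drawer.
- tin: round brass-coloured wax tin, 56 mm across, 30 mm high, standing on the chest's top, origin at centre of its underside; leave it alone.
- blank_a: pale wooden carving blank 100 x 35 x 30 mm lying on the table behind the turntable, origin at centre of underside; leave it alone.
- blank_b: pale wooden carving blank 90 x 30 x 30 mm lying on the table behind the turntable, origin at centre of underside; leave it alone.
- mallet: hammer lying on the table to the left of the turntable; leave it alone.
- glue: white bottle with orange cap, 56 mm across, 130 mm high, standing to the right of the chest; leave it alone.
Not all that is in view belongs to the job. What is meant by the knife is not pink or white, and is the smaller of those in its own colour.

How it is judged (in metres and radians):
On the way, in this order (a step that is already met when the one before it is completed fails the run):
1. the knife is lifted off the turntable (height (world z) of knife above 0.075 m), for 0.1 s.
2. the knife lies flat in the compartment, let go, while the drawer is still open more than 50 mm (x of knife in the frame of tray between -0.055 and 0.055 m and y of knife in the frame of tray between -0.06 and 0.06 m and z of knife in the frame of tray between -0.008 and 0.008 m and angle between knife's own z axis and vertical below 0.15 rad and contact force between knife and the fingers below 0.05 N and value of joint chest_drawer0 above 0.05 m), for 0.2 s.
At the end, for the whole second after the job is handed in: The knife lies flat (0.15 rad), at rest, on the floor of the upper drawer's green compartment, its middle within 55 mm (front to back) and 60 mm (sideways) of the compartment's centre; both drawers are shut to 6 mm; the bird stands upright (0.2 rad) on the disc (x of knife in the frame of tray between -0.055 and 0.055 m and y of knife in the frame of tray between -0.06 and 0.06 m and z of knife in the frame of tray between -0.008 and 0.008 m and angle between knife's own z axis and vertical below 0.15 rad and contact force between knife and the fingers below 0.05 N and value of joint each of chest_drawer0, chest_drawer1 below 0.006 m and linear speed of knife below 0.02 m/s and angle between bird's own z axis and vertical below 0.2 rad and height (world z) of bird above 0.03 m and horizontal distance between bird and turntable below 0.135 m); the robot touches nothing.
It fails at once if the knife is dropped or flung (moves faster than 0.75 m/s while not held) (contact force between knife and the fingers below 0.05 N and linear speed of knife above 0.75 m/s).
It fails at once if the upper drawer is slammed (moves inward faster than 0.45 m/s) (velocity of joint chest_drawer0 below -0.45 m/s).
It fails at once if the lower drawer is pulled open by more than 15 mm (value of joint chest_drawer1 above 0.015 m).
It fails at once if the bird is tipped over (by more than 0.5 rad) (angle between bird's own z axis and vertical above 0.5 rad).
It fails at once if another thing is moved by more than 30 mm (distance of any of tin, blank_a, blank_b, mallet, glue from where it was at the start of the episode above 0.03 m).
It also fails if it takes over 53 s, if anything falls off the work surface, if the arm or the gripper's body presses on something with over 40 N, if the wrist force passes 120 N, or if a joint passes its speed limit or range.

ROBOT

A 7-joint arm with a two-finger parallel gripper is mounted at the origin on the work surface. World frame = base frame: x ahead of the robot, y to its left, z up, the work surface at z = 0. Lengths are in m, angles in degrees, forces in N, time in s.
With the tool pointing down it reaches from about 0.425 to 0.875 m from the base axis. Payload 4.7 kg.
Tool frame: the origin (TCP) lies on the centre line of the jaws, within the pads' length; the fingertips stand 17 mm ahead of it and the grasp point (between the pads) lies 2 mm behind it; z points along the fingers, y is the line along which they close (so a half turn about z gives the same grasp; the last joint's range is limited). The gripper opens to 87 mm and grips with 3 to 60 N. Pads are 19 mm wide; open, the fingers measure 117 mm over their backs; the gripper's body (75 mm by 190 mm) begins 51 mm behind the grasp point.
Start: joints at [77.011, 18.392, -4.016, 83.108, 1.295, 78.541, -3.26], TCP at [0.155, -0.631, 0.24] pointing down, gripper open.
Joint ranges: [-163.93, 163.93], [-17.29, 119.83], [-79.2, 71.16], [3.27, 140.29], [-89.18, 269.18], [5.43, 117.66], [-154.24, 154.24]. Speed limits (degrees/s): [147.25, 147.25, 180, 180, 180, 180, 180].

INTERFACE

Orientations are given as [roll, pitch, yaw] about the fixed x, y, z axes, in that order (R = Rz(yaw) Ry(pitch) Rx(roll)).
In Python, from cell import env, read_camera gives the robot as it stands.
- The arm moves only by the shell command python3 -m jog 'ROWS' [FORCE]. ROWS is JSON, a list of rows, each a list of 5 numbers: the opening, from 0 (shut) to 1 (fully open), then the shift along the tool's x, y, z each as a share of 0.02 m, from -1 to 1, then the turn about the tool's z as a share of 45 degrees, from -1 to 1. In form: [[gripper, x, y, z, yaw], ...]. A call has 1 to 12 rows; each row shifts and turns the commanded pose from where the row before left it, along the tool's axes as they then stand; what a row does not reach is not made up. A row lasts 1/12 s, in which the tool goes at most 41.7 mm and 7.16 degrees, less where a joint would pass 70% of its speed; a pose out of reach is approached as far as the arm can. A call with a number of a shift or a turn outside -1 to 1 is refused whole. A call with a gripper value outside its range is refused whole. The fingers move at their own pace and stop on an object; FORCE is the grip in N (left out, the last holds). Time passes only in rows, so rows that do not move let the fingers close. It gives the time, the measured TCP pose, the force, the opening and the grip force at its end, in the units of the state.
- env.get_obs(): the state, without advancing time (a new reading comes with each control period).
- read_camera(name): name is "side" or "top" or "wrist"; returns a dict with "color" (480x640x3 uint8, red, green, blue), "range_z" (480x640 float32, m along the optical axis (not along the pixel's ray), 0 where there is no reading), "mtx" (3x3 intrinsics, pixels), "k1" (the pictures are not rectified: a ray, as slopes to the right and down, at radius r is drawn at 1 + k1 r^2 times it, then the intrinsics apply), "world_from_camera" (4x4, takes a point from camera to world coordinates); the wrist camera has in their place "T_tool_cam" (4x4, takes a point from camera to tool coordinates, whose origin is the TCP and whose axes are the flange's). Camera axes: x right, y down, z forward; pixel columns grow to the right and rows downward; lengths in m; the calibration is good to about 2 mm. A picture is of the moment at which its call begins: read the wrist's pose just before it.
- env.sign_off(): hands the job in; it is judged then, once.
The state is a dict: "time_s": time; "qpos": joint angles; "joint_velocities": joint speeds; "effort": joint torques, N m; "tool_pos": TCP position; "tool_rot": TCP orientation; "force": force on the tool from outside, world axes, zero at the start; "wrist_torque": the same for the moment, N m; "grip_width": finger opening in m; "grasp_force": force on a finger pad.
Only numpy, scipy, OpenCV 4.12 (cv2) and the standard library are available. Lean on these libraries where they do the work, as an engineer would, in place of code of your own. Each camera call takes 0.05 s, during which the arm holds its last target. There are 200 camera calls.

## Working session

There is one attempt and no reset: what is moved stays moved. The work goes in short steps, Python scripts to look and compute and a shell command to move; the robot and the scene stay as the last step left them, time stands still between calls to the robot, and variables do not carry over. Pictures are saved under pics/ and viewed, at most 10 in all, crops included, and the job is handed in when it is done.

```bash
mkdir -p pics; cat > h.py <<'E'
import numpy as np, cv2
from cell import env, read_camera
from scipy.spatial.transform import Rotation as R
def cloud(c, T=None):
    h,w=c["range_z"].shape
    u,v=np.meshgrid(np.arange(w),np.arange(h))
    pts=np.stack([u,v],-1).reshape(-1,1,2).astype(float)
    K=c["mtx"]; d=(pts[:,0]-[K[0,2],K[1,2]])/[K[0,0],K[1,1]]
    s=d.copy()
    for _ in range(20): s=d/(1+c["k1"]*(s**2).sum(1,keepdims=True))
    z=c["range_z"].reshape(-1,1)
    P=np.hstack([s*z,z]); T=c["world_from_camera"] if T is None else T
    P=P@T[:3,:3].T+T[:3,3]; P[z[:,0]==0]=np.nan
    return P.reshape(h,w,3)
def tooltf():
    o=env.get_obs(); T=np.eye(4); T[:3,:3]=R.from_euler('xyz',o["tool_rot"],degrees=True).as_matrix(); T[:3,3]=o["tool_pos"]; return T
def snap(n):
    W=tooltf(); c=read_camera(n)
    return c, cloud(c, W@c["T_tool_cam"] if n=="wrist" else None)
def save(img,f): cv2.imwrite("pics/"+f,cv2.cvtColor(img,cv2.COLOR_RGB2BGR))
E
python3 - <<'E'
from h import *
print(env.get_obs())
for n in("top","side"):
    c,P=snap(n); save(c["color"],n+"0.png"); np.savez(n+"0.npz",c=c["color"],P=P)
E
```

```text
{'time_s': 0.0, 'qpos': array([77.0104966 , 18.43681292, -4.01573042, 83.17604825,  1.29930043,
       78.53944827, -3.25864546]), 'joint_velocities': array([ 0.05833361, -0.00293811, -0.08118818, -0.07599268, -0.02097117,
        0.0138672 , -0.06078333]), 'effort': array([-6.56831662e-05, -4.91285026e+01, -4.03842526e-01, -3.12530172e+01,
       -6.41525583e-02,  4.36874852e-02,  1.77534671e-04]), 'tool_pos': array([ 0.15482272, -0.63075568,  0.23847695]), 'tool_rot': array([-1.79893174e+02,  9.91971550e-03,  1.38016893e+01]), 'force': array([ 0.51191644, -1.37559549, -0.29587921]), 'wrist_torque': array([-0.00212713,  0.02234132, -0.01766096]), 'grasp_force': 0.0, 'grip_width': 0.08685730834853354}
```

View pics/top0.png

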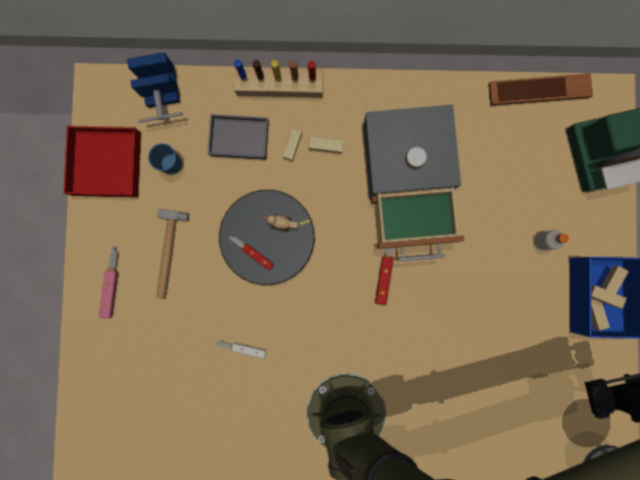

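View pics/side0.png

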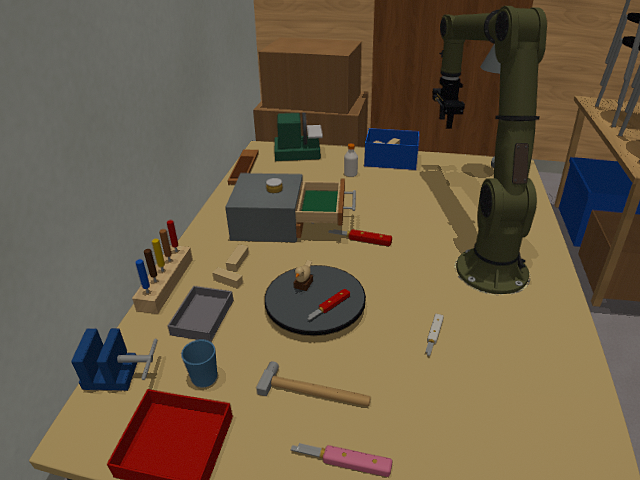

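Candidates in the top image are: red knife on the turntable (250,252), larger red knife on the table by the drawer (385,280), pink (108,285) and white (240,350). The one on the disc fits: it is red, the smaller of the two reds, and on the turntable. I'll measure it and check it in a crop.

```bash
python3 - <<'E'
from h import *
d=np.load("top0.npz"); c=d["c"].astype(int); P=d["P"]
save(cv2.resize(d["c"][170:310,210:470],None,fx=3,fy=3,interpolation=cv2.INTER_CUBIC),"crop.png")
r,g,b=c[...,0],c[...,1],c[...,2]
red=(r>110)&(g<50)&(b<60)
def box(m,n):
    Q=P[m]; Q=Q[~np.isnan(Q[:,0])]
    (cx,cy),(w,h),a=cv2.minAreaRect((Q[:,:2]*1000).astype(np.float32)); print(n,len(Q),round(cx),round(cy),round(w),round(h),round(a,1),"z",np.percentile(Q[:,2],[5,50,95]).round(3))
M=lambda m,x0,x1,y0,y1:(lambda k:(k.__setitem__((slice(y0,y1),slice(x0,x1)),True),k&m)[1])(np.zeros(m.shape,bool))
box(M(red,225,285,230,280),"handle"); box(M(red,370,400,250,310),"bigred")
z=P[...,2]
box(M((abs(z-.04)<.012),210,325,185,290),"disc")
box(M((g>r+25)&(g>b+5),375,460,185,245),"green")
box(M((z>.12)&(z<.14),355,470,95,205),"chesttop")
box(M((z>.08)&(z<.125),365,475,236,262),"front+handle")
for p in [(385,250),(410,258),(440,256),(418,257),(462,239),(380,247),(232,240),(270,266),(283,222),(305,222),(270,218),(388,262)]: print(p,P[p[1],p[0]].round(3))
E
```

```text
handle 207 447 266 95 21 54.4 z [0.052 0.057 0.061]
bigred 402 389 -101 29 135 82.0 z [0.019 0.024 0.029]
disc 6541 506 245 277 277 15.4 z [0.034 0.039 0.045]
green 2591 572 -184 111 188 6.1 z [0.07  0.075 0.079]
chesttop 6980 753 -162 230 245 6.3 z [0.125 0.129 0.134]
front+handle 931 480 -190 71 236 1.4 z [0.094 0.111 0.12 ]
(385, 250) [ 0.477 -0.103  0.016]
(410, 258) [ 0.452 -0.161  0.107]
(440, 256) [ 0.46  -0.246  0.095]
(418, 257) [ 0.456 -0.184  0.101]
(462, 239) [ 0.507 -0.301  0.117]
(380, 247) [ 0.48  -0.077  0.117]
(232, 240) [0.494 0.341 0.048]
(270, 266) [0.422 0.229 0.057]
(283, 222) [0.545 0.192 0.092]
(305, 222) [0.552 0.133 0.037]
(270, 218) [0.553 0.226 0.113]
(388, 262) [ 0.442 -0.111  0.027]
```

View pics/crop.png

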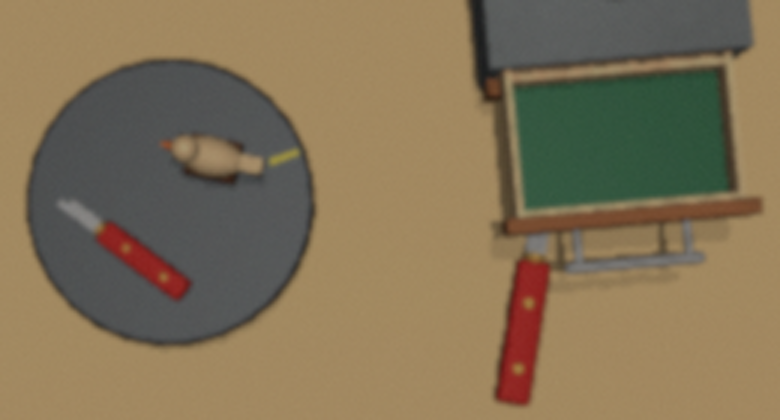

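The crop confirms the knife on the disc: its red handle is about 95 mm long, against roughly 135 mm for the big red one. Moving over to it now, going round in front to keep away from the base.

```bash

python3 -m jog '[[1,0.94,-0.543,0,0],[1,0.94,-0.543,0,0],[1,0.94,-0.543,0,0],[1,0.94,-0.543,0,0],[1,0.94,-0.543,0,0],[1,0.94,-0.543,0,0],[1,0.94,-0.543,0,0],[1,0.94,-0.543,0,0],[1,0.94,-0.543,0,0],[1,0.94,-0.543,0,0],[1,0.94,-0.543,0,0]]'
python3 -m jog '[[1,0.94,-0.543,0,0],[1,0.94,-0.543,0,0],[1,0.94,-0.543,0,0],[1,0.94,-0.543,0,0],[1,0.94,-0.543,0,0],[1,0.94,-0.543,0,0],[1,0.94,-0.543,0,0],[1,0.94,-0.543,0,0],[1,0.94,-0.543,0,0],[1,0.94,-0.543,0,0],[1,0.94,-0.543,0,0]]'
```

```text
time_s: 1.02
tool_pos: [0.3278, -0.4649, 0.2391]
tool_rot: [-180.0, 0.0, 13.8]
force: [-0.6, -0.4, 0.0]
grip_width: 0.087
grasp_force: 0.0
time_s: 1.93
tool_pos: [0.5001, -0.2997, 0.2391]
tool_rot: [-180.0, 0.0, 13.8]
force: [0.9, 0.2, 0.1]
grip_width: 0.087
grasp_force: 0.0
```

```bash

python3 -m jog '[[1,0.15,-1,0,0],[1,0.15,-1,0,0],[1,0.15,-1,0,0],[1,0.15,-1,0,0],[1,0.15,-1,0,0],[1,0.15,-1,0,0],[1,0.15,-1,0,0],[1,0.15,-1,0,0],[1,0.15,-1,0,0],[1,0.15,-1,0,0]]'
python3 -m jog '[[1,0.15,-1,0,0],[1,0.15,-1,0,0],[1,0.15,-1,0,0],[1,0.15,-1,0,0],[1,0.15,-1,0,0],[1,0.15,-1,0,0],[1,0.15,-1,0,0],[1,0.15,-1,0,0],[1,0.15,-1,0,0]]'
python3 -m jog '[[1,0.15,-1,0,0],[1,0.15,-1,0,0],[1,0.15,-1,0,0],[1,0.15,-1,0,0],[1,0.15,-1,0,0],[1,0.15,-1,0,0],[1,0.15,-1,0,0],[1,0.15,-1,0,0],[1,0.15,-1,0,0]]'
python3 -m jog '[[1,0,0,0,-0.15],[1,0,0,0,-0.15],[1,0,0,0,-0.15],[1,0,0,0,-0.15],[1,0,0,0,-0.15],[1,0,0,0,-0.15],[1,0,0,0,0],[1,0,0,0,0],[1,0,0,0,0]]'
```

```text
time_s: 2.77
tool_pos: [0.4806, -0.0982, 0.2391]
tool_rot: [-180.0, 0.0, 13.8]
force: [-0.1, -0.2, -1.0]
grip_width: 0.0872
grasp_force: 0.0
time_s: 3.52
tool_pos: [0.4639, 0.0829, 0.2392]
tool_rot: [180.0, 0.0, 13.8]
force: [0.3, -0.5, 0.4]
grip_width: 0.0874
grasp_force: 0.0
time_s: 4.27
tool_pos: [0.4473, 0.264, 0.2392]
tool_rot: [180.0, 0.0, 13.8]
force: [0.2, -0.0, -0.4]
grip_width: 0.0871
grasp_force: 0.0
time_s: 5.02
tool_pos: [0.4476, 0.2631, 0.2393]
tool_rot: [-180.0, 0.0, 54.1]
force: [-0.4, 0.2, -0.1]
grip_width: 0.0871
grasp_force: 0.0
```

```bash
cat > look.py <<'E'
from h import *
import sys
c,P=snap("wrist"); save(c["color"],sys.argv[1])
o=env.get_obs(); print(o["time_s"],o["tool_pos"].round(4),o["tool_rot"].round(2),o["qpos"].round(0))
k=c["color"].astype(int); r,g,b=k[...,0],k[...,1],k[...,2]
m=(r>100)&(g<60)&(b<70)&(P[...,2]>.03)&(P[...,2]<.08)
n,l,s,_=cv2.connectedComponentsWithStats(cv2.morphologyEx(m.astype(np.uint8),cv2.MORPH_CLOSE,np.ones((9,9))))
i=1+s[1:,4].argmax(); Q=P[(l==i)&m]
print(cv2.minAreaRect((Q[:,:2]*1000).astype(np.float32)),np.percentile(Q[:,2],[5,50,95]))
B=P[(P[...,2]>.056)&(P[...,2]<.2)&(np.hypot(P[...,0]-.506,P[...,1]-.245)<.15)&~m]
S=np.array(o["tool_rot"])[2]; S=np.radians(S); B=B[np.isfinite(B[:,0])]
d=B[:,:2]-Q[:,:2].mean(0); al=d@[np.cos(S),np.sin(S)]; pe=d@[np.sin(S),-np.cos(S)]
w=pe>.04
for t in (.08,.09,.1,.105,.11,.115):
    u=w&(B[:,2]>t)
    if u.any(): print(t,u.sum(),"along",al[u].min().round(3),al[u].max().round(3),"perp",np.percentile(pe[u],[1,99]).round(3))
E
python3 look.py w1.png
```

```text
5.0667 [0.4476 0.2631 0.2394] [1.800e+02 2.000e-02 5.416e+01] [ 19.   7. -56. 100.   6.  76. -74.]
((451.590576171875, 267.6554260253906), (94.60401153564453, 20.944499969482422), 54.59587097167969) [0.05718566 0.05855655 0.05980156]
0.08 2878 along -0.047 0.043 perp [0.097 0.142]
0.09 2079 along -0.046 0.043 perp [0.096 0.14 ]
0.1 940 along 0.001 0.043 perp [0.096 0.118]
0.105 796 along 0.009 0.038 perp [0.096 0.119]
0.11 549 along 0.011 0.032 perp [0.098 0.118]
0.115 94 along 0.015 0.027 perp [0.102 0.114]
```

View pics/w1.png

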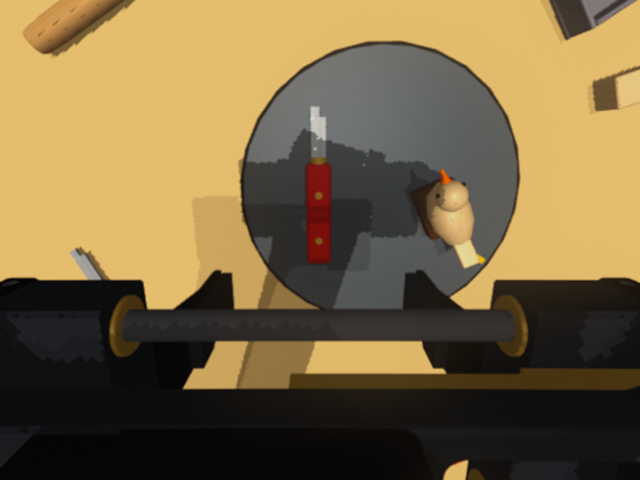

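The wrist view shows the handle centred at about (318,213), lined up with the tool, and the bird's head at (450,190), level with the edge of the gripper body. I'll grip a little high so the body clears the bird.

```bash

python3 -m jog '[[0.6,0.3,0,1,0.01],[0.6,0,0,1,0],[0.6,0,0,1,0],[0.6,0,0,1,0],[0.6,0,0,1,0],[0.6,0,0,0.8,0],[0.6,0,0,0.5,0],[0.6,0,0,0,0],[0.6,0,0,0,0]]' 20
python3 look.py w2.png
```

```text
time_s: 5.82
tool_pos: [0.4511, 0.2683, 0.1136]
tool_rot: [-180.0, 0.0, 53.8]
force: [-0.4, 0.3, 0.0]
grip_width: 0.0526
grasp_force: 0.0
5.8667 [0.4516 0.2686 0.1143] [ 1.7998e+02 -5.0000e-02  5.3830e+01] [ 14.  16. -54. 108.  14.  63. -81.]
((457.0337829589844, 274.9618835449219), (77.21348571777344, 23.72971534729004), 54.64036178588867) [0.05650653 0.05849451 0.05967678]
0.08 22667 along -0.046 0.035 perp [0.04  0.126]
0.09 21659 along -0.046 0.035 perp [0.04  0.126]
0.1 20655 along -0.046 0.035 perp [0.04  0.114]
0.105 20095 along -0.046 0.031 perp [0.04  0.114]
0.11 19216 along -0.046 0.029 perp [0.04  0.113]
0.115 17843 along -0.046 0.029 perp [0.04  0.107]
```

```bash

python3 -m jog '[[0.6,0,0.03,0.6,-0.02],[0.6,0,0,0.6,0],[0.6,0,0,0.6,0],[0.6,0,0,0.4,0],[0.6,0,0,0.25,0],[0.6,0,0,0,0]]' 20
python3 -m jog '[[0,0,0,0,0],[0,0,0,0,0],[0,0,0,0,0],[0,0,0,0,0],[0,0,0,0,0],[0,0,0,0,0],[0,0,0,0,0]]' 20
```

```text
time_s: 6.37
tool_pos: [0.4506, 0.2673, 0.0629]
tool_rot: [-179.9, 0.1, 54.8]
force: [0.2, -0.2, 0.5]
grip_width: 0.0519
grasp_force: 0.0
time_s: 6.95
tool_pos: [0.4519, 0.2678, 0.0648]
tool_rot: [180.0, -0.0, 54.7]
force: [0.1, -0.9, 1.9]
grip_width: 0.0238
grasp_force: 20.0
```

```bash

python3 -m jog '[[0,0,0,-0.3,0],[0,0,0,-0.5,0],[0,0,0,-0.8,0],[0,0,0,-1,0],[0,0,0,-1,0],[0,0,0,-1,0],[0,0,0,-1,0],[0,0,0,-1,0],[0,0,0,-1,0],[0,0,0,-0.8,0],[0,0,0,-0.4,0],[0,0,0,0,0]]' 25
python3 look.py w3.png
```

```text
time_s: 7.95
tool_pos: [0.4525, 0.2686, 0.2428]
tool_rot: [179.9, -0.2, 54.8]
force: [0.5, 1.0, -1.6]
grip_width: 0.0235
grasp_force: 25.0
8.0 [0.4519 0.268  0.2413] [ 1.7992e+02 -6.0000e-02  5.4750e+01] [ 19.   8. -56.  99.   7.  77. -74.]
((569.7119140625, 222.60133361816406), (0.0, 0.0), 0.0) [0.06343949 0.06343949 0.06343949]
```

View pics/w3.png

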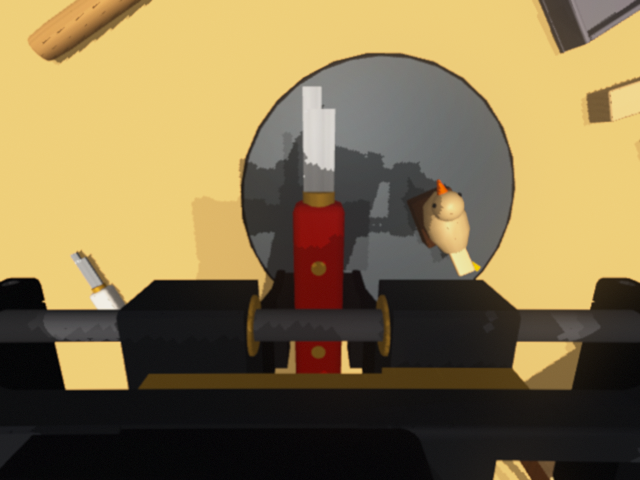

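Knife held level and the bird still standing (445,215). Carrying it over the drawer.

```bash

python3 -m jog '[[0,-0.4,0.47,0,0],[0,-0.8,0.94,0,0],[0,-0.8,0.94,0,0],[0,-0.8,0.94,0,0],[0,-0.8,0.94,0,0],[0,-0.8,0.94,0,0],[0,-0.8,0.94,0,0],[0,-0.8,0.94,0,0],[0,-0.8,0.94,0,0],[0,-0.8,0.94,0,0],[0,-0.8,0.94,0,0]]'
python3 -m jog '[[0,-0.8,0.94,0,0],[0,-0.8,0.94,0,0],[0,-0.8,0.94,0,0],[0,-0.8,0.94,0,0],[0,-0.8,0.94,0,0],[0,-0.8,0.94,0,0],[0,-0.8,0.94,0,0],[0,-0.8,0.94,0,0],[0,-0.8,0.94,0,0],[0,-0.4,0.47,0,0],[0,0,0,0,0]]'
python3 -m jog '[[0,0,0,0,-0.1],[0,0,0,0,-0.15],[0,0,0,0,-0.15],[0,0,0,0,-0.15],[0,0,0,0,-0.15],[0,0,0,0,-0.15],[0,0,0,0,-0.075],[0,0,0,0,0],[0,0,0,0,0]]'
python3 - <<'E'
from h import *
o=env.get_obs(); print(o["time_s"],o["tool_pos"].round(4),o["tool_rot"].round(2))
def rep(c,P,n):
    k=c["color"].astype(int); r,g,b=k[...,0],k[...,1],k[...,2]; z=P[...,2]
    m=(g>r+20)&(g>b)&(abs(z-.075)<.006)
    Q=P[m]; print(n,len(Q),cv2.minAreaRect((Q[:,:2]*1000).astype(np.float32)) if len(Q) else "",np.median(Q[:,2]))
for n in("wrist","top"):
    c,P=snap(n); save(c["color"],n+"4.png"); rep(c,P,n)
d=np.load("top0.npz"); P=d["P"]; rep({"color":d["c"]},P,"top0")
d=np.load("side0.npz"); P=d["P"]; rep({"color":d["c"]},P,"side0")
E
```

```text
time_s: 8.92
tool_pos: [0.5152, 0.0154, 0.239]
tool_rot: [-179.9, 0.1, 54.8]
force: [0.2, 0.9, -0.5]
grip_width: 0.0238
grasp_force: 25.0
time_s: 9.83
tool_pos: [0.5731, -0.2141, 0.2385]
tool_rot: [-179.9, 0.1, 54.5]
force: [0.2, -1.4, -0.8]
grip_width: 0.0236
grasp_force: 25.0
time_s: 10.58
tool_pos: [0.5738, -0.2087, 0.2402]
tool_rot: [-180.0, -0.0, 96.4]
force: [-0.0, 0.5, -0.3]
grip_width: 0.0236
grasp_force: 25.0
10.5833 [ 0.5738 -0.2087  0.2402] [-1.7996e+02 -5.0000e-02  9.6380e+01]
wrist 19445 ((572.5797729492188, -182.04629516601562), (118.65381622314453, 197.07984924316406), 6.275618076324463) 0.07633636434882207
top 1347 ((570.5464477539062, -163.16380310058594), (112.96663665771484, 148.5625457763672), 7.02655029296875) 0.07469631162880663
top0 2548 ((572.1143188476562, -183.88522338867188), (112.70262908935547, 190.2972412109375), 5.958802700042725) 0.07462894439470336
side0 691 ((658.5704956054688, -413.1781921386719), (142.31008911132812, 607.4591064453125), 22.227169036865234) 0.07504847331506093
```

View pics/wrist4.png

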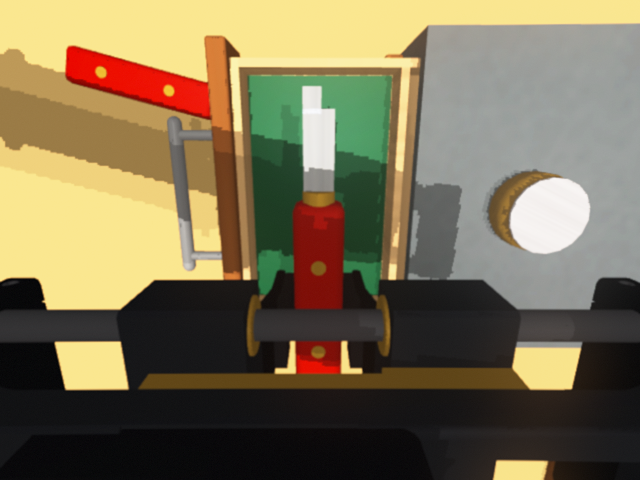

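The wrist view shows the knife parallel to and centred over the green compartment (x 250–385 px). Lowering it.

```bash

python3 -m jog '[[0,0,0,0.5,0],[0,0,0,1,0],[0,0,0,1,0],[0,0,0,1,0],[0,0,0,1,0],[0,0,0,1,0],[0,0,0,0.7,0],[0,0,0,0.4,0],[0,0,0,0.2,0],[0,0,0,0,0],[0,0,0,0,0]]'
python3 -m jog '[[0,0,0,0.06,0],[0,0,0,0.05,0],[0,0,0,0.05,0],[0,0,0,0,0],[0,0,0,0,0]]'
```

```text
time_s: 11.6
tool_pos: [0.5746, -0.2106, 0.1053]
tool_rot: [179.9, 0.0, 96.4]
force: [-0.2, -0.2, 0.3]
grip_width: 0.0237
grasp_force: 25.0
time_s: 12.02
tool_pos: [0.5741, -0.2106, 0.1015]
tool_rot: [180.0, 0.0, 96.4]
force: [0.1, -0.9, 0.2]
grip_width: 0.0238
grasp_force: 25.0
```

```bash

python3 -m jog '[[0,0,0,0.04,0],[0,0,0,0.04,0],[0,0,0,0,0],[0,0,0,0,0]]'
python3 -m jog '[[0,0,0,0.03,0],[0,0,0,0.02,0],[0,0,0,0,0],[0,0,0,0,0]]'
for i in 1 2 3; do python3 -c "
from h import *
c,P=snap('wrist');o=env.get_obs();print(o['tool_pos'].round(4),o['force'].round(1))"; done
```

```text
time_s: 12.35
tool_pos: [0.5742, -0.2106, 0.0999]
tool_rot: [180.0, 0.0, 96.4]
force: [-0.2, -0.2, 0.3]
grip_width: 0.0236
grasp_force: 25.0
time_s: 12.68
tool_pos: [0.5747, -0.2105, 0.0998]
tool_rot: [179.9, 0.0, 96.4]
force: [-0.7, 1.2, 4.8]
grip_width: 0.0238
grasp_force: 25.0
[ 0.5748 -0.2105  0.0999] [-0.8  0.7  5.2]
[ 0.5748 -0.2105  0.0999] [0.  0.5 5.4]
[ 0.5748 -0.2105  0.0999] [-1.5  0.4  4.8]
```

It's resting on the floor with 5 N of contact. Releasing it and backing off.

```bash

python3 -m jog '[[0.35,0,0,0,0],[0.45,0,0,0,0],[0.55,0,0,0,0],[0.55,0,0,0,0],[0.55,0,0,0,0]]'
python3 -m jog '[[0.55,0,0,-0.2,0],[0.55,0,0,-0.5,0],[0.55,0,0,-0.8,0],[0.55,0,0,-1,0],[0.55,0,0,-1,0],[0.55,0,0,-1,0],[0.55,0,0,-1,0],[0.55,0,0,-1,0],[0.55,0,0,-0.5,0],[0.55,0,0,0,0],[0.55,0,0,0,0]]'
python3 - <<'E'
from h import *
c,P=snap("wrist"); save(c["color"],"w5.png")
k=c["color"].astype(int); r,g,b=k[...,0],k[...,1],k[...,2]; z=P[...,2]
m=(r>90)&(g<60)&(b<70)&(z>.08)&(z<.1); Q=P[m]; print(cv2.minAreaRect((Q[:,:2]*1000).astype(np.float32)),np.percentile(Q[:,2],[5,50,95]))
m=(z>.08)&(z<.11)&(abs(P[...,0]-.46)<.05)&(P[...,1]<-.08)&(P[...,1]>-.28)&(abs(r-g)<20)&(abs(r-b)<25); Q=P[m]; print("bar",len(Q),cv2.minAreaRect((Q[:,:2]*1000).astype(np.float32)),np.percentile(Q[:,2],[5,50,95]))
E
```

```text
time_s: 13.25
tool_pos: [0.5739, -0.2105, 0.0985]
tool_rot: [-180.0, -0.0, 96.4]
force: [-0.6, 0.2, 0.2]
grip_width: 0.0453
grasp_force: 0.0
time_s: 14.17
tool_pos: [0.5741, -0.2106, 0.239]
tool_rot: [180.0, 0.0, 96.4]
force: [0.3, -0.4, -0.5]
grip_width: 0.0477
grasp_force: 0.0
((555.6152954101562, -163.1606903076172), (46.621803283691406, 206.94195556640625), 22.147884368896484) [0.09173416 0.09349072 0.09471443]
bar 2348 ((471.20196533203125, -192.65701293945312), (34.14650344848633, 127.3531723022461), 6.623493194580078) [0.09765021 0.10058501 0.1023627 ]
```

View pics/w5.png

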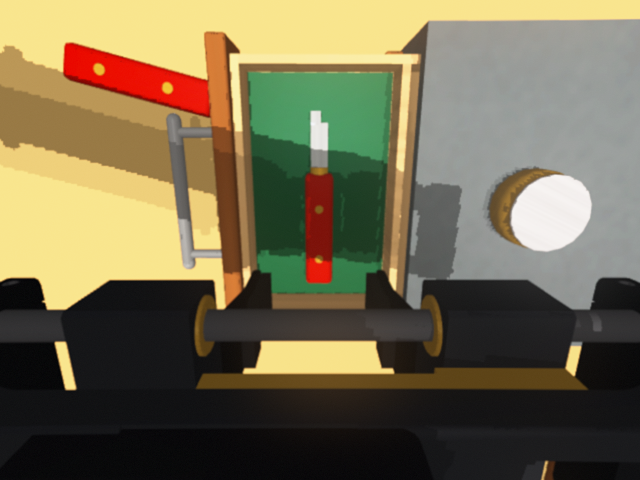

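The knife lies flat and centred in the compartment (318,200). Next I close the fingers and go down in front of the bar handle (180,190).

```bash

python3 -m jog '[[0,0.18,-0.95,0,0],[0,0.18,-0.95,0,0],[0,0.18,-0.95,0,0],[0,0.18,-0.95,0,0],[0,0.18,-0.95,0,0],[0,0.18,-0.95,0,0],[0,0.18,-0.95,0,0],[0,0.18,-0.95,0,0],[0,0,0,0,0]]'
python3 -m jog '[[0,0,0,0.7,0],[0,0,0,1,0],[0,0,0,1,0],[0,0,0,1,0],[0,0,0,1,0],[0,0,0,1,0],[0,0,0,0.8,0],[0,0,0,0.55,0],[0,0,0,0,0],[0,0,0,0,0]]'
python3 -c "
from h import *
for n in('wrist','side'):
    c,P=snap(n); save(c['color'],n+'6.png')
print(env.get_obs()['tool_pos'])"
```

```text
time_s: 14.97
tool_pos: [0.4158, -0.199, 0.2371]
tool_rot: [-179.7, -0.0, 96.2]
force: [0.2, -0.6, -0.2]
grip_width: 0.0019
grasp_force: 0.0
time_s: 15.8
tool_pos: [0.4196, -0.1984, 0.0971]
tool_rot: [-179.9, -0.1, 96.4]
force: [0.2, -0.6, -0.0]
grip_width: 0.0004
grasp_force: 0.0
[ 0.4205353  -0.19902134  0.09847768]
```

View pics/wrist6.png

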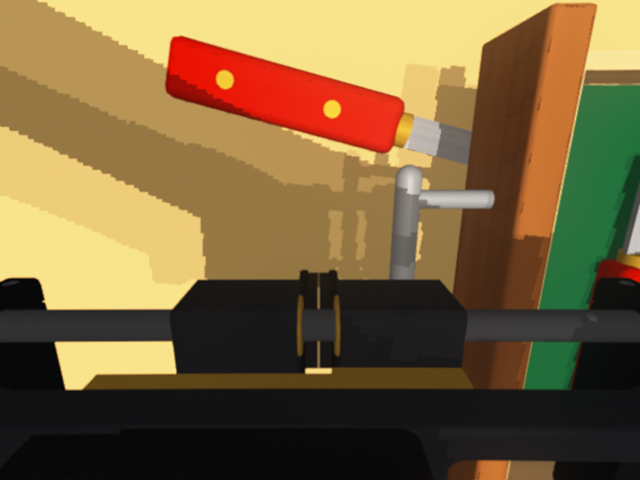

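```bash

python3 -m jog '[[0,0,0.3,0,0],[0,0,0.3,0,0],[0,0,0.25,0,0],[0,0,0.2,0,0],[0,0,0.2,0,0],[0,0,0.2,0,0],[0,0,0.25,0,0],[0,0,0.3,0,0],[0,0,0.35,0,0],[0,0,0.4,0,0],[0,0,0.4,0,0],[0,0,0.4,0,0]]'
python3 -m jog '[[0,0,0.4,0,0],[0,0,0.4,0,0],[0,0,0.4,0,0],[0,0,0.4,0,0],[0,0,0.4,0,0],[0,0,0.4,0,0],[0,0,0.3,0,0],[0,0,0.3,0,0],[0,0,0.2,0,0],[0,0,0.1,0,0],[0,0,0,0,0],[0,0,0,0,0]]'
python3 -c "
from h import *
c,P=snap('wrist'); save(c['color'],'w7.png')
print(env.get_obs()['tool_pos'])"
```

```text
time_s: 16.9
tool_pos: [0.4912, -0.1909, 0.0976]
tool_rot: [-180.0, 0.0, 96.4]
force: [-0.9, -0.3, 0.4]
grip_width: 0.0008
grasp_force: 0.7
time_s: 17.9
tool_pos: [0.5562, -0.1832, 0.0978]
tool_rot: [180.0, -0.0, 96.4]
force: [-0.8, -1.0, -0.9]
grip_width: 0.0002
grasp_force: 0.0
[ 0.55600832 -0.18330866  0.09782926]
```

View pics/w7.png

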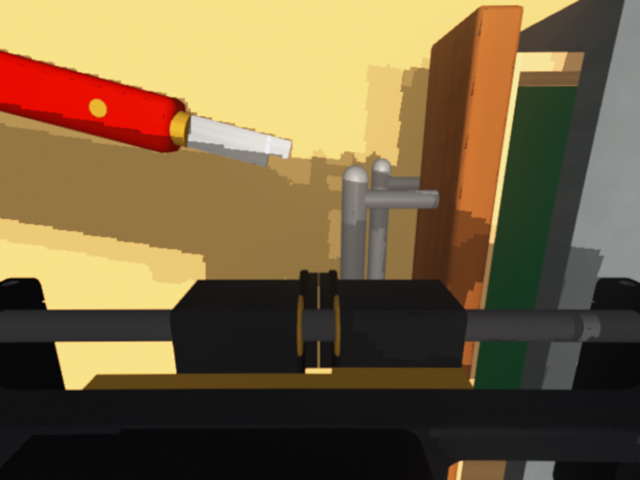

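```bash
cat > bar.py <<'E'
from h import *
c,P=snap("wrist"); a=np.radians(6.3); o=env.get_obs()
X=P[...,0]*np.cos(a)+P[...,1]*np.sin(a); Y=-P[...,0]*np.sin(a)+P[...,1]*np.cos(a); z=P[...,2]
k=c["color"].astype(int); r,g,b=k[...,0],k[...,1],k[...,2]
t=o["tool_pos"]; print("tcp xc",t[0]*np.cos(a)+t[1]*np.sin(a), o["force"].round(1), o["time_s"])
near=(Y>-.243)&(Y<-.1)
m=near&(abs(z-.098)<.006)&(abs(r-g)<25)&(X<.62); print("bar",m.sum(),np.percentile(X[m],[1,50,99]).round(4))
m=near&(abs(z-.117)<.003)&(r>g+25)&(Y<-.12); print("front top",m.sum(),np.percentile(X[m],[1,50,99]).round(4))
m=near&(abs(z-.13)<.004)&(abs(r-g)<15); print("chest top",m.sum(),np.percentile(X[m],[0.2,1,50]).round(4))
E
python3 bar.py
```

```text
tcp xc 0.5324249893996902 [0.9 0.4 0.2] 18.0
bar 5147 [0.5279 0.5516 0.6199]
front top 13205 [0.5838 0.5905 0.5984]
chest top 17425 [0.5306 0.6183 0.6246]
```

```bash

python3 -m jog '[[0,0,0.2,0,0],[0,0,0.2,0,0],[0,0,0.2,0,0],[0,0,0.2,0,0],[0,0,0.15,0,0],[0,0,0.1,0,0],[0,0,0.1,0,0],[0,0,0,0,0]]'
python3 bar.py
python3 -m jog '[[0,0,0.1,0,0],[0,0,0.1,0,0],[0,0,0.1,0,0],[0,0,0,0,0]]'
python3 bar.py
```

```text
time_s: 18.67
tool_pos: [0.5775, -0.1813, 0.0976]
tool_rot: [-179.8, -0.0, 96.4]
force: [-5.8, -0.3, 3.7]
grip_width: 0.0006
grasp_force: 2.7
tcp xc 0.5540916244243324 [-5.3  0.7  2.5] 18.7167
bar 4505 [0.5491 0.5709 0.6037]
front top 13324 [0.6043 0.6111 0.619 ]
chest top 37983 [0.5571 0.619  0.6357]
time_s: 19.05
tool_pos: [0.5778, -0.1813, 0.0975]
tool_rot: [-179.0, -0.0, 96.3]
force: [-21.9, -0.3, 15.4]
grip_width: 0.0008
grasp_force: 10.7
tcp xc 0.5543743808447046 [-20.7   0.3  16.1] 19.1
bar 4552 [0.5494 0.571  0.6039]
front top 13444 [0.6044 0.6112 0.619 ]
chest top 38369 [0.5578 0.619  0.6356]
```

The force has risen with no more motion. I'll back off, rise and check whether the drawer is really shut.

```bash

python3 -m jog '[[0,0,-0.3,0,0],[0,0,-0.5,0,0],[0,0,-1,0,0],[0,0,-1,0,0],[0,0,-0.5,-0.5,0],[0,0,0,-1,0],[0,0,0,-1,0],[0,0,0,-1,0],[0,0,0,-1,0],[0,0,0,-1,0],[0,0,0,-1,0],[0,0,0,0,0]]'
python3 -m jog '[[0,-1,0.5,0,0],[0,-1,0.5,0,0],[0,-1,0.5,0,0],[0,-1,0.5,0,0],[0,0,0,0,0],[0,0,0,0,0]]'
python3 bar.py
python3 -c "
from h import *
c,P=snap('wrist'); save(c['color'],'w8.png')
c,P=snap('side'); np.save('side8.npy',P); save(cv2.resize(c['color'][150:350,200:420],None,fx=3,fy=3,interpolation=cv2.INTER_CUBIC)[:600],'s8.png')"
```

```text
time_s: 20.1
tool_pos: [0.5217, -0.1879, 0.2321]
tool_rot: [179.6, 0.2, 96.4]
force: [1.5, 0.5, 0.8]
grip_width: 0.0005
grasp_force: 0.0
time_s: 20.6
tool_pos: [0.5677, -0.2634, 0.2264]
tool_rot: [-180.0, -0.1, 96.3]
force: [-0.3, 0.7, -0.1]
grip_width: 0.0005
grasp_force: 0.0
tcp xc 0.535448194449095 [-0.2  0.6 -0.6] 20.65
bar 1928 [0.5643 0.5712 0.6045]
front top 2978 [0.6043 0.6112 0.6191]
chest top 20654 [0.6192 0.6195 0.6685]
```

View pics/w8.png

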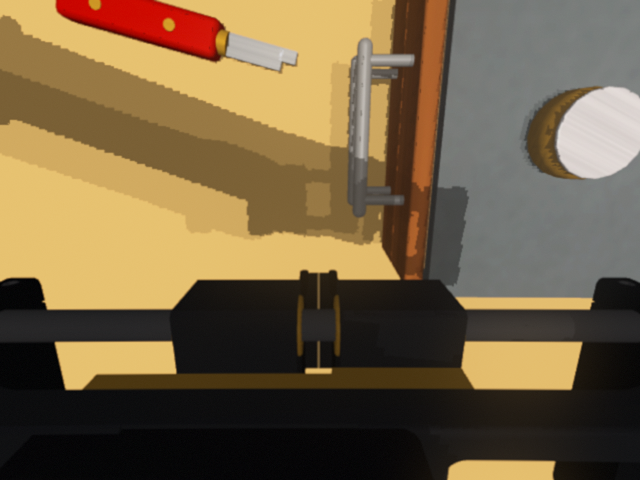

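View pics/s8.png

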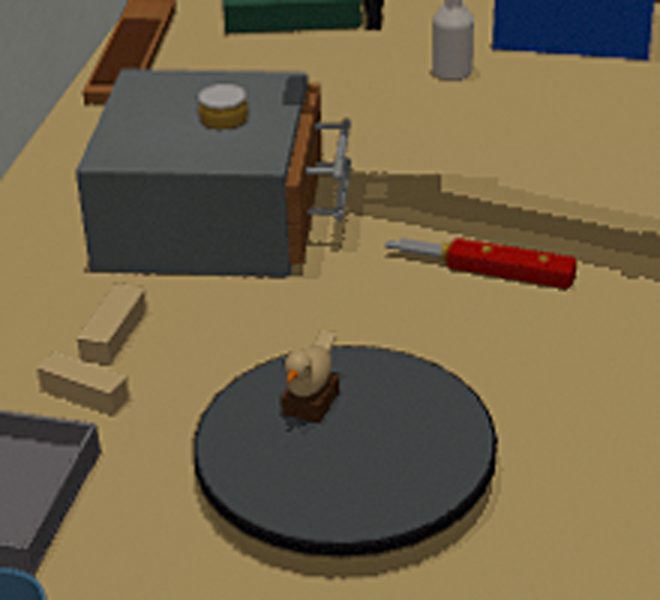

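The drawer front's back edge meets the chest front (both at 0.619 m), so it's shut. The bird is standing, nothing else has moved, and the gripper is clear.

```bash
python3 -c "
from cell import env
print(env.sign_off())"
```

```text
the job is handed in; nothing more can be done
None
```

I handed the job in at about 21 s: the red knife lies flat in the green compartment (last seen before the drawer closed), the upper drawer is shut, and the bird is upright on the turntable; the sign-off gave no verdict, and I viewed 11 pictures, one over the limit of 10.

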